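# Clamp a seal block with the tab-lock knob

### The arm

A 7-joint arm with a two-finger parallel gripper is mounted at the origin on a cart in front of the work surface, level with it; the furniture and walls round the work are solid. World frame = base frame: x ahead of the robot, y to its left, z up, the work surface at z = 0. Lengths are in m, angles in rad, forces in N, time in s.
With the tool pointing down it reaches from about 0.425 to 1.025 m from the base axis. Payload 9.4 kg.
Tool frame: the origin (TCP) lies midway between the tips of the shut fingers; the grasp point (between the pads) lies 19 mm behind it; y points along the fingers, z is the direction in which the jaws open and shut, and the axes are right-handed (so a half turn about y gives the same grasp; the last joint's range is limited). The gripper opens to 93 mm and grips with 3 to 60 N. Pads are 15 mm wide; open, the fingers measure 128 mm over their backs; the gripper's body (75 mm by 188 mm) begins 65 mm behind the grasp point.
Start: joints at [1.1, 0.599, -0.003, 1.599, 0.002, 0.943, -0.08], TCP at [0.278, -0.67, 0.194] pointing down, gripper open.
Joint ranges: [-2.57, 2.57], [-0.35, 1.97], [-1.29, 1.29], [0.11, 2.56], [-1.05, 4.19], [0.11, 1.86], [-2.63, 2.63]. Speed limits (rad/s): [2.22, 2.22, 3.01, 3.01, 3.14, 3.14, 3.14].

### API

Orientations are given as [roll, pitch, yaw] about the fixed x, y, z axes, in that order (R = Rz(yaw) Ry(pitch) Rx(roll)).
In Python, from bench import robot gives the robot as it stands. The module is installed in compiled form; this text tells all that it offers.
- The arm moves only by the tool servo_tool, never from a script. Its arguments are lists of equal length, an entry for each row: "dp": the shift along the tool's x, y, z in m, a list of three; "yaw": the turn about the tool's y in rad; "jaw": the closure, from 0 (fully open) to 1 (shut). A call has 1 to 12 rows; each row is the pose to reach, as a shift and turn from the pose measured when the call began, along the tool's axes at that moment; what a row does not reach only later rows make up. A row lasts 1/10 s, in which the tool goes at most 50 mm and 8.59 degrees, less where a joint would pass 70% of its speed; a pose out of reach is approached as far as the arm can. A call with a gripper value outside its range is refused whole. The fingers move at their own pace and stop on an object; "force" is the grip in N (left out, the last holds). Time passes only in rows, so rows that repeat a pose let the fingers close. It gives the time, the measured TCP pose, the force and the opening at its end, in the units of the state.
- robot.sense(): the state, without advancing time (a new reading comes with each control period).
- robot.grab_frame(name): name is "scene" or "side" or "wrist"; returns the picture (400x640x3 uint8, red, green, blue); there is no depth.
- robot.camera_params(name): a dict with "vertical_fov" (degrees; the focal length in pixels is half the picture's height over the tangent of half this angle, whatever the lens; pixels are square), "cx", "cy" (the principal point, pixels), "rvec" (rotation vector, rad) and "tvec" (3), from world to camera coordinates, as OpenCV has them. Camera axes: x right, y down, z forward; pixel columns grow to the right and rows downward; lengths in m; the calibration is good to about 2 mm. A picture is of the moment at which its call begins: read the wrist's pose just before it. camera_params takes no time and is no camera call; for the wrist camera it gives the pose at the moment of the call.
- robot.job_done(): hands the job in, once; it reports no verdict.
The state is a dict: "clock": time; "q": joint angles; "joint_velocities": joint speeds; "effort": joint torques, N m; "tool_pos": TCP position; "tcp_rot": TCP orientation; "force": force on the tool from outside, world axes, zero at the start; "ft_torque": the same for the moment, N m; "width": finger opening in m.
Only numpy, scipy, OpenCV 4.12 (cv2) and the standard library are available. Lean on these libraries where they do the work, as an engineer would, in place of code of your own. Each camera call takes 0.05 s, during which the arm holds its last target. There are 200 camera calls.

### The job

Get the loose aluminium seal block ready for its leak test: lay it flat on the nest floor of the clamping fixture, between the jaw and the fence, lengthwise from jaw to fence and between the four dowel pins. Then pinch the two release tabs of the fixture's knob and turn it clockwise until the jaw has pushed the block up to the fence and you feel it pressing firmly on the block, without screwing it up hard, which would distort the seal seat; let go so that both tabs spring right back out and lock the knob there. Leave the other things on the table where they are.

Things in the scene. Friction and masses are not known exactly. Their poses are not given: they have to be found in the camera images.
- fixture: Clamping fixture, fixed on the table: aluminium base plate 110 x 196 x 12 mm. Origin: centre of the underside; x across the plate (away from the robot at yaw 0), y along it towards the nest end, z up. On the -y half a 72 mm square grey housing (top at z = 44 mm) carries a toothed ring, 71 mm across, up to z = 51 mm, and the knob; on the +y half is the nest with jaw and fence.
- nest (a point): Where to set the block's underside down: on the nest's steel floor, 14 mm above the table; axes as the fixture's. The block goes with its 50 mm length along y and its 44 mm width (x) between two pairs of 8 mm dowel pins, 46.5 mm apart inside, at y = -13 and +23 mm from here, tapered, tops 6 mm above the floor.
- fence_nominal (a point): Mid setting of the low aluminium fence's face at the nest's +y end (33.5 mm beyond point nest along y, at floor height). The fence sits on slots and was set by hand: its face really lies up to 6 mm either way along y and is not measured. A block set down at point nest clears it by 2.5 to 14.5 mm. Jaw and fence tops: 31 mm above the table.
- seal_block: The one loose aluminium seal block, 44 (x) x 50 (y) x 18 (z) mm, 0.1 kg, with a round seal recess in its top. Origin: centre of the underside; z up. A half turn about z makes no difference.
- knob_grip (a point): Point on the knob's vertical axis at mid height of the two tabs, 67 mm above the table; turns with the knob. The tabs face its +y and -y: flat wings 16 mm wide, from 13 mm below to 13 mm above this point, 52 mm across their outer faces when out. Below them the toothed ring's top is 16 mm under this point; the knob's round cap (37 mm across) ends 19 mm above it.
- tab_knob (a joint): Knob angle in rad, 0 at the start (jaw open), growing clockwise seen from above, end stop 1.85. The tabs' pawls lock it in the toothed ring every 12 degrees (0.2094 rad, counted from 0); it turns only while both tabs are held in, and slips into the nearest notch, on or back, when let go between two (half a notch back takes about 4 N off the jaw). Turning it free takes 0.03 N m.
- tab_a (a joint): Release tab on the +y side of the knob: 0 = sprung fully out (locked), grows to 0.0065 m as it is pressed in. Its spring starts at 5 N and needs 8.5 N at 3.4 mm, where the pawl is clear of the teeth, and 11.5 N at the end of its travel.
- tab_b (a joint): The same for the tab on the -y side of the knob.
- clamp_jaw: Steel jaw, 52 mm wide; rack and pinion move it 15 mm per rad of the knob along the fixture's +y (1 N at the jaw is 0.015 N m at the knob). Open, its frame is the fixture's and its pad's face is at y = 0. The rubber-faced pad is sprung: it gives from 4 N and is pressed fully back, after 4.5 mm, at 15 N; then the force rises steeply. It meets resistance after 0.35 to 1.15 rad.
- tape_roll_1: White tape roll, 53 mm across, 14 mm high; bystander, leave it.
- caliper: Steel caliper, 205 mm long; bystander, leave it.
- hex_key_0: Hex key, 96 mm long; bystander, leave it.
- oil_bottle: Small oil bottle, 125 mm high; bystander, leave it.
There are look-alikes about, which are no part of the job. What is shaped like the seal_block but pink or red is not meant.

How it is judged:
On the way, in this order (a step that is already met when the one before it is completed fails the run):
1. the block lies in the nest, on its floor between the pins, the knob not yet turned (x of seal_block in the frame of fixture between -0.004 and 0.004 m and y of seal_block in the frame of fixture between 0.024 and 0.047 m and z of seal_block in the frame of fixture below 0.0165 m and angle between seal_block's own z axis and vertical below 0.06 rad and value of joint tab_knob below 0.15 rad), for 0.2 s.
2. both tabs are held in and the knob is turned (value of joint each of tab_a, tab_b above 0.002 m and value of joint tab_knob above 0.3 rad), for 0.1 s.
At the end, for the whole second after the job is handed in: The block lies flat (within 3.4 degrees) on the nest floor between the dowel pins, the jaw presses it with more than 4.5 N, both tabs are out to within 1 mm (knob locked), and all is at rest (x of seal_block in the frame of fixture between -0.004 and 0.004 m and y of seal_block in the frame of fixture between 0.024 and 0.047 m and z of seal_block in the frame of fixture below 0.0165 m and angle between seal_block's own z axis and vertical below 0.06 rad and contact force between clamp_jaw and seal_block above 4.5 N and value of joint each of tab_a, tab_b below 0.001 m and velocity of joint tab_knob between -0.05 and 0.05 rad/s and linear speed of seal_block below 0.01 m/s); the robot touches nothing.
It fails at once if the jaw presses the block with more than 30 N (screwed up too hard) (contact force between clamp_jaw and seal_block above 30 N).
It fails at once if the white tape roll, caliper, hex key or oil bottle is moved more than 30 mm (distance of any of tape_roll_1, caliper, hex_key_0, oil_bottle from where it was at the start of the episode above 0.03 m).
It also fails if it takes over 58 s, if anything falls off the work surface, if the arm or the gripper's body presses on something with over 40 N, if the wrist force passes 120 N, or if a joint passes its speed limit or range.

## Working session

There is one attempt and no reset: what is moved stays moved. The work goes in short steps, Python scripts to look and compute and a tool call to move; the robot and the scene stay as the last step left them, time stands still between calls to the robot, and variables do not carry over. Pictures are saved under pics/ and viewed, about 8 in all and at most 12, crops included, and the job is handed in when it is done.

Besides the shell and the picture viewer there is one more tool, called after "Emit:" as name(argument=value, ...) on one line, values as JSON. servo_tool: Moves the arm, as the interface text tells. Its arguments: {"type":"object","properties":{"dp":{"type":"array","items":{"type":"array","items":{"type":"number"}}},"yaw":{"type":"array","items":{"type":"number"}},"jaw":{"type":"array","items":{"type":"number"}},"force":{"type":"number"}},"required":["dp","yaw","jaw"]}

```bash
mkdir -p pics; cat > h.py <<'E'
from bench import robot
import numpy as np, cv2
from scipy.spatial.transform import Rotation as R
def cam(n):
    p=robot.camera_params(n); f=200/np.tan(np.radians(p["vertical_fov"])/2)
    K=np.array([[f,0,p["cx"]],[0,f,p["cy"]],[0,0,1.]])
    return K,np.array(p["rvec"],float).ravel(),np.array(p["tvec"],float).ravel(),p
def proj(n,P,c=None):
    K,r,t,_=c or cam(n); return cv2.projectPoints(np.array(P,float).reshape(-1,1,3),r,t,K,None)[0][:,0]
def unproj(n,uv,z,c=None):
    K,r,t,_=c or cam(n); M=R.from_rotvec(r).as_matrix(); C=-M.T@t
    out=[]
    for u,v in np.atleast_2d(uv):
        d=M.T@np.linalg.solve(K,[u,v,1]); out.append(C+d*(z-C[2])/d[2])
    return np.array(out)
def snap(n,f):
    im=robot.grab_frame(n); cv2.imwrite("pics/"+f,im[:,:,::-1]); return im
E
python3 - <<'E'
from h import *
for n in("scene","side","wrist"):
    c=cam(n);snap(n,n+"0.png");print(n,c[3])
print(robot.sense())
E
```

```text
scene {'vertical_fov': 52.894199452223724, 'cx': 318.7651625015953, 'cy': 203.5169800118691, 'rvec': array([ 0.70810965, -2.615866  ,  1.10246945]), 'tvec': array([0.50971597, 0.18686877, 0.76826792])}
side {'vertical_fov': 51.32224385684297, 'cx': 314.8822744514717, 'cy': 195.5207092632597, 'rvec': array([ 0.74881145, -2.25511804,  1.52118679]), 'tvec': array([0.49482846, 0.17190473, 0.86018136])}
wrist {'vertical_fov': 66.89383418186384, 'cx': 318.8015068094159, 'cy': 203.19157834315786, 'rvec': array([-2.39634945,  1.59932573,  0.24632969]), 'tvec': array([-0.7237374 , -0.03539817,  0.39323842])}
{'clock': 0.15, 'q': array([ 1.10030132,  0.59995089, -0.00252251,  1.59993871,  0.00178621,
        0.94289604, -0.07978011]), 'joint_velocities': array([ 0.0008978 , -0.00169487,  0.00103932, -0.00391446,  0.00167029,
        0.00064078,  0.00176511]), 'effort': array([ 2.15167864e-03, -7.65584779e+01,  1.49895910e+00, -2.52564186e+01,
       -5.22959302e-02,  1.48916419e-02,  7.56016152e-05]), 'tool_pos': array([ 0.27800932, -0.66915298,  0.19365442]), 'tcp_rot': array([-1.57198171e+00, -1.14888773e-04, -2.74774468e+00]), 'force': array([0.0354562 , 0.54033717, 0.18220754]), 'ft_torque': array([ 0.00523904,  0.02217961, -0.00509296]), 'width': 0.09268222746489306}
```

View pics/scene0.png

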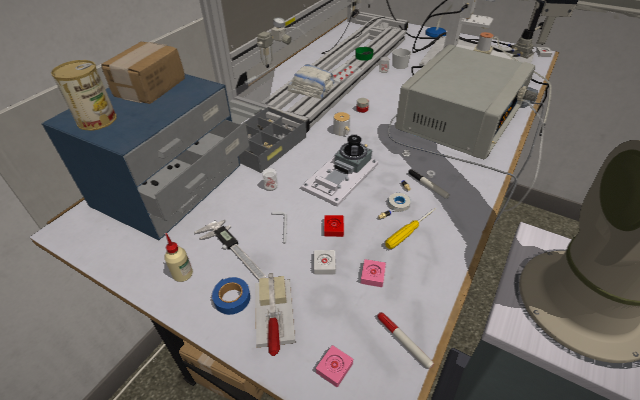

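View pics/side0.png

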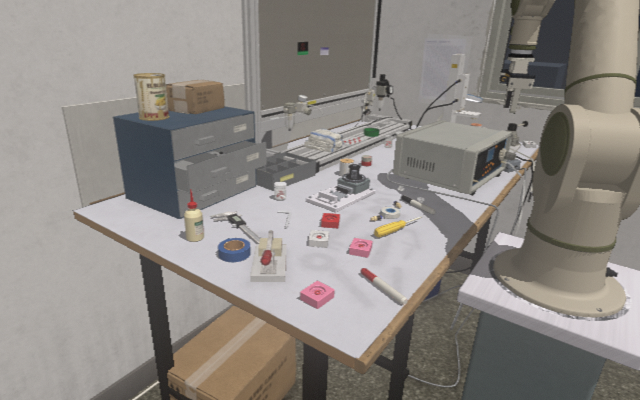

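Scene view candidates are the grey-white block (324,262), a red one (334,225), and two pink ones (374,272) and (334,365). By the description I choose the grey-white one at (324,262). The fixture is at about (340,178), with its knob at (353,148). I'll check with a close crop.

```bash
python3 - <<'E'
from h import *
im=cv2.imread("pics/scene0.png"); si=cv2.imread("pics/side0.png")
a=cv2.resize(im[235:285,290:360],None,fx=5.6,fy=5.6,interpolation=cv2.INTER_CUBIC)
b=cv2.resize(im[128:208,295:383],None,fx=4.5,fy=4.5,interpolation=cv2.INTER_CUBIC)
c=np.zeros((360,800,3),np.uint8);c[:280,:392]=a[:280,:392];c[:360,400:796]=b[:360,:396]
cv2.imwrite("pics/crop1.png",c)
print(unproj("scene",[[324,262]],.018),unproj("side",[[318,239]],.018),unproj("scene",[[353,140]],.086),unproj("side",[[354,168]],.086))
E
```

```text
[[0.47241132 0.1811115  0.018     ]] [[0.46281945 0.19278738 0.018     ]] [[ 0.57443757 -0.14102767  0.086     ]] [[ 0.55993444 -0.12315084  0.086     ]]
```

View pics/crop1.png

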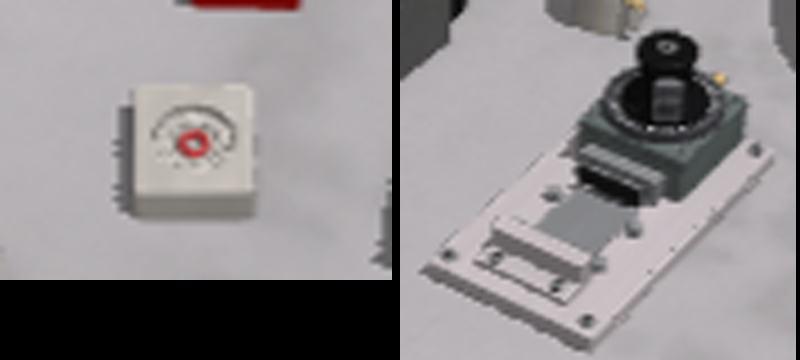

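The grey aluminium block is confirmed: it has the recess and is not pink or red. Next I'll plan the travel and check the instrument box as an obstacle.

```bash
cat >> h.py <<'E'
def Rt(s=None): return R.from_euler('xyz',(s or robot.sense())["tcp_rot"]).as_matrix()
def todp(target,s=None):
    s=s or robot.sense(); return Rt(s).T@(np.array(target)-s["tool_pos"])
E
python3 - <<'E'
from h import *
s=robot.sense();print(Rt().round(3))
K,r,t,_=cam("wrist");M=R.from_rotvec(r).as_matrix();C=-M.T@t
print("cam in tool",Rt().T@(C-s["tool_pos"]),"axes",(Rt().T@M.T).round(3))
# box corners top, trying heights via two views
def tri(a,b):
    P=[]
    for n in("scene","side"):
        K,r,t,_=cam(n);P.append(K@np.c_[R.from_rotvec(r).as_matrix(),t])
    X=cv2.triangulatePoints(P[0],P[1],np.array(a,float).reshape(2,1),np.array(b,float).reshape(2,1))[:,0];return X[:3]/X[3]
print("box near L",tri((400,97),(398,137)),"near R",tri((497,112),(468,154)),"farR",tri((535,62),(537,135)))
print("knob",tri((353,140),(354,168)),"blk",tri((324,256),(318,235)))
print(todp([.5,-.25,.4]),todp([.5,.05,.4]))
E
```

```text
[[-0.923 -0.001  0.384]
 [-0.384  0.001 -0.923]
 [ 0.    -1.    -0.001]]
cam in tool [-0.08308189 -0.19085114 -0.00020281] axes [[ 0.     0.955  0.298]
 [ 0.001 -0.298  0.955]
 [ 1.    -0.    -0.001]]
box near L [ 0.51012119 -0.2846997   0.1546396 ] near R [ 0.29554927 -0.35170466  0.13362597] farR [ 0.22966913 -0.89602007  0.07647363]
knob [ 0.58278896 -0.16141641  0.07088019] blk [0.48441629 0.16114289 0.00807423]
[-0.3658189  -0.20602963 -0.30211903] [-0.48094229 -0.20571447 -0.57915063]
```

Emit:
servo_tool(dp=[[0, -0.12, 0], [0, -0.12, 0], [0, -0.12, 0], [-0.366, -0.12, -0.302], [-0.366, -0.12, -0.302], [-0.366, -0.12, -0.302], [-0.366, -0.12, -0.302], [-0.366, -0.12, -0.302], [-0.366, -0.12, -0.302], [-0.366, -0.12, -0.302], [-0.366, -0.12, -0.302], [-0.366, -0.12, -0.302]], yaw=[0, 0, 0, 0, 0, 0, 0, 0, 0, 0, 0, 0], jaw=[0, 0, 0, 0, 0, 0, 0, 0, 0, 0, 0, 0])

```text
clock: 1.35
tool_pos: [0.4891, -0.2697, 0.314]
tcp_rot: [-1.572, -0.0, -2.748]
force: [0.4, -1.2, -0.2]
width: 0.0931
```

```bash
python3 - <<'E'
from h import *
s=robot.sense();print(s["tool_pos"],s["clock"],s["q"].round(2),todp([.47,.02,.22]))
E
```

```text
[ 0.48914439 -0.2697104   0.31400049] 1.35 [ 0.5   0.28 -0.12  1.83  0.04  1.03 -0.82] [-0.09346255  0.09428121 -0.27479177]
```

Emit:
servo_tool(dp=[[-0.093, 0.095, -0.275], [-0.093, 0.095, -0.275], [-0.093, 0.095, -0.275], [-0.093, 0.095, -0.275], [-0.093, 0.095, -0.275], [-0.093, 0.095, -0.275], [-0.093, 0.095, -0.275], [-0.093, 0.095, -0.275], [-0.093, 0.095, -0.275]], yaw=[0, 0, 0, 0, 0, 0, 0, 0, 0], jaw=[0, 0, 0, 0, 0, 0, 0, 0, 0])

```text
clock: 2.25
tool_pos: [0.4697, 0.0189, 0.2195]
tcp_rot: [-1.571, -0.0, -2.749]
force: [0.5, 0.1, -0.1]
width: 0.0929
```

```bash
python3 - <<'E'
from h import *
import pickle
s=robot.sense();c=cam("wrist");snap("wrist","w1.png");pickle.dump((s,c),open("w1.pkl","wb"));print(s["tool_pos"],s["clock"],s["joint_velocities"].round(3))
E
```

```text
[0.46973962 0.01885772 0.21949134] 2.25 [ 0.021 -0.007  0.006 -0.003  0.     0.    -0.004]
```

View pics/w1.png

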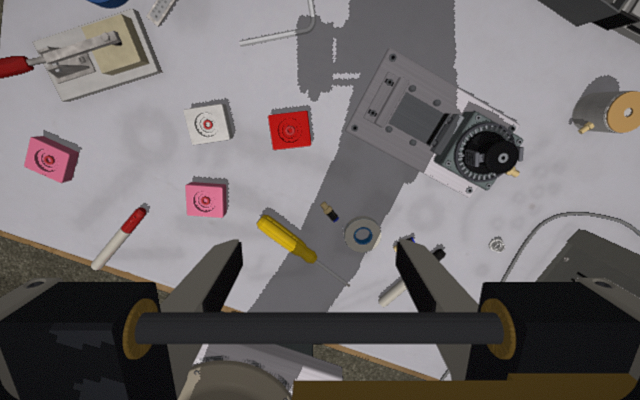

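The wrist view shows the aluminium block at (207,124), red at (290,130), pink at (206,199) and (50,158), and the fixture at about (430,120) with its knob cap at (502,157). I'll do subpixel measurements of the block and fixture from this view.

```bash
python3 - <<'E'
from h import *
import pickle
s,c=pickle.load(open("w1.pkl","rb"));im=cv2.imread("pics/w1.png")
a=cv2.resize(im[95:155,175:240],None,fx=6,fy=6,interpolation=cv2.INTER_CUBIC)
b=cv2.resize(im[40:205,340:530],None,fx=2.25,fy=2.25,interpolation=cv2.INTER_CUBIC)
o=np.zeros((380,800,3),np.uint8);o[:360,:390]=a;o[:371,:][:, 395:395+b.shape[1]][:b.shape[0]]=b[:371,:405]
cv2.imwrite("pics/crop2.png",o[:,:800])
w=unproj("wrist",[[207,124]],.018,c);print("blk",w)
k=unproj("wrist",[[502,157]],.086,c);print("knob",k)
e=unproj("wrist",[[391,48],[346,128]],.012,c);print("end",e, np.linalg.norm(e[0]-e[1]))
E
```

```text
blk [[0.47566269 0.17387959 0.018     ]]
knob [[ 0.57567862 -0.14891928  0.086     ]]
end [[ 0.64264502 -0.0017207   0.012     ]
 [ 0.53779719  0.01005357  0.012     ]] 0.10550686783216234
```

View pics/crop2.png

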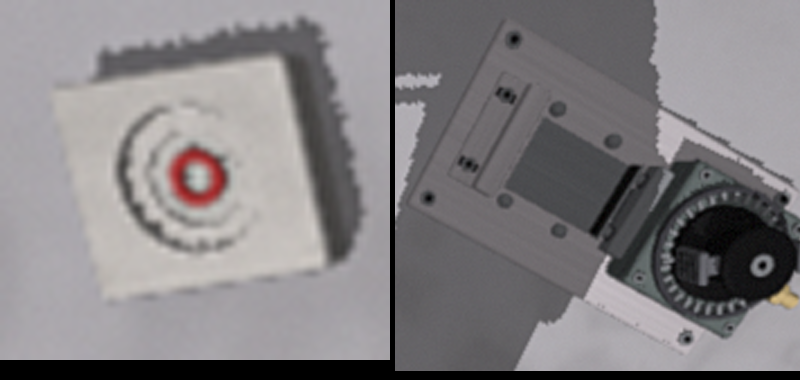

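```bash
cat >> h.py <<'E'
from scipy.optimize import least_squares
def fit2(n,c,model,uv,x0):
    model=np.array(model,float);uv=np.array(uv,float)
    def f(p):
        cs,sn=np.cos(p[2]),np.sin(p[2]);W=np.c_[p[0]+cs*model[:,0]-sn*model[:,1],p[1]+sn*model[:,0]+cs*model[:,1],model[:,2]]
        return (proj(n,W,c)-uv).ravel()
    r=least_squares(f,x0,loss="soft_l1");return r.x,f(r.x).reshape(-1,2)
E
python3 - <<'E'
from h import *
import pickle
s,c=pickle.load(open("w1.pkl","rb"))
b=np.array([[55,88],[285,57],[330,268],[105,300]])/6+[175,95]-.4
B=unproj("wrist",b,.018,c);print("edges",[np.linalg.norm(B[i]-B[(i+1)%4]).round(4) for i in range(4)])
# pins in the fixture frame: y unknown offset -> nest y0 from knob; model relative to nest
f=lambda P:(np.array(P)-[395,0])/2.25+[340,40]-.3
pins=f([[558,108],[612,141],[505,200],[560,230]])
P=unproj("wrist",pins,.020,c);print("pins",P, np.linalg.norm(P[0]-P[1]),np.linalg.norm(P[0]-P[2]))
m=[[27.25,23,20],[27.25,-13,20],[-27.25,23,20],[-27.25,-13,20]]
print("nest fit",fit2("wrist",c,np.array(m)/1000,pins,[.58,-.03,-.1]))
cor=f([[503,20],[412,203],[690,352]]);C=unproj("wrist",cor,.012,c)
print("plate",C,np.linalg.norm(C[0]-C[1]),np.linalg.norm(C[1]-C[2]))
print("plate fit",fit2("wrist",c,np.array([[55,98,12],[-55,98,12],[-55,-98,12]])/1000,cor,[.58,-.07,-.1]))
print("knob",unproj("wrist",f([[762,265]]),.086,c))
d=np.array([[22,25,18],[22,-25,18],[-22,-25,18],[-22,25,18]])/1000
for y in(0,1.5):print(fit2("wrist",c,d,b,[.475,.174,y]))
E
```

```text
edges [np.float64(0.0484), np.float64(0.0429), np.float64(0.0491), np.float64(0.0435)]
pins [[ 0.61166938 -0.04360607  0.02      ]
 [ 0.60796045 -0.07855522  0.02      ]
 [ 0.55773081 -0.03874778  0.02      ]
 [ 0.55481195 -0.07475888  0.02      ]] 0.03514540046048236 0.054156920972937596
nest fit (array([ 0.58260327, -0.06393687, -0.0857491 ]), array([[-0.16420691, -0.12879527],
       [ 0.75275463, -0.32109087],
       [-0.15250937,  0.21414668],
       [-0.31645145,  0.28621886]]))
plate [[ 0.64058005  0.00161905  0.012     ]
 [ 0.53622443  0.00759279  0.012     ]
 [ 0.52027547 -0.18448161  0.012     ]] 0.10452646421762224 0.19273542386014478
plate fit (array([ 0.58162869, -0.09162511, -0.06896658]), array([[ 0.44766674, -2.56563277],
       [-2.52876925,  1.28932094],
       [ 0.60783939,  0.47630883]]))
knob [[ 0.57557315 -0.15000186  0.086     ]]
(array([0.47485508, 0.17378977, 0.52087009]), array([[-0.82907222, -0.14119234],
       [ 0.38578757, -0.42417316],
       [ 0.55537654,  0.44760204],
       [-0.20650079,  0.1982861 ]]))
(array([0.47485508, 0.17378977, 0.52087005]), array([[-0.82907169, -0.14119311],
       [ 0.38578846, -0.42417238],
       [ 0.55537614,  0.44760294],
       [-0.20650151,  0.19828555]]))
```

```bash
python3 - <<'E'
from h import *
s=robot.sense();print(s["q"].round(2),todp([.4749,.1738,.13]).round(4), "pink",unproj("wrist",[[206,199],[290,130]],.018))
E
```

```text
[ 0.04  0.27 -0.25  2.12  0.1   0.76 -1.45] [-0.064   0.0896 -0.1417] pink [[0.38055609 0.14726681 0.018     ]
 [0.50889689 0.07450758 0.018     ]]
```

Emit:
servo_tool(dp=[[-0.02, 0, -0.04], [-0.04, 0, -0.08], [-0.064, 0, -0.142], [-0.064, 0.03, -0.142], [-0.064, 0.09, -0.142], [-0.064, 0.09, -0.142], [-0.064, 0.09, -0.142], [-0.064, 0.09, -0.142], [-0.064, 0.09, -0.142], [-0.064, 0.09, -0.142], [-0.064, 0.09, -0.142], [-0.064, 0.09, -0.142]], yaw=[-0.15, -0.3, -0.45, -0.6, -0.75, -0.9, -1.05, -1.2, -1.35, -1.5, -1.65, -1.7], jaw=[0.25, 0.25, 0.25, 0.25, 0.25, 0.25, 0.25, 0.25, 0.25, 0.25, 0.25, 0.25])

```text
clock: 3.5
tool_pos: [0.476, 0.1719, 0.1298]
tcp_rot: [-1.57, -0.001, -1.048]
force: [-0.4, 0.8, -0.5]
width: 0.0701
```

```bash
python3 - <<'E'
from h import *
import pickle
s=robot.sense();c=cam("wrist");snap("wrist","w2.png");pickle.dump((s,c),open("w2.pkl","wb"));print(s["tool_pos"],s["tcp_rot"],s["clock"],s["q"].round(2),s["width"])
z=Rt(s)[:,2];print("z angle",np.arctan2(z[1],z[0]))
print("pred corners",proj("wrist",[[.4749+np.cos(.52)*a-np.sin(.52)*b,.1738+np.sin(.52)*a+np.cos(.52)*b,.018] for a,b in((.022,.025),(.022,-.025),(-.022,-.025),(-.022,.025))],c).round(1).tolist())
E
```

```text
[0.47603646 0.17189835 0.12982   ] [-1.57046937e+00 -5.11942334e-04 -1.04834165e+00] 3.5 [ 0.03  0.51 -0.68  2.13  0.52  0.67 -0.48] 0.07009090271652063
z angle 0.5224548403328606
pred corners [[340.8, 167.5], [339.7, 214.2], [298.1, 214.1], [297.2, 167.4]]
```

View pics/w2.png

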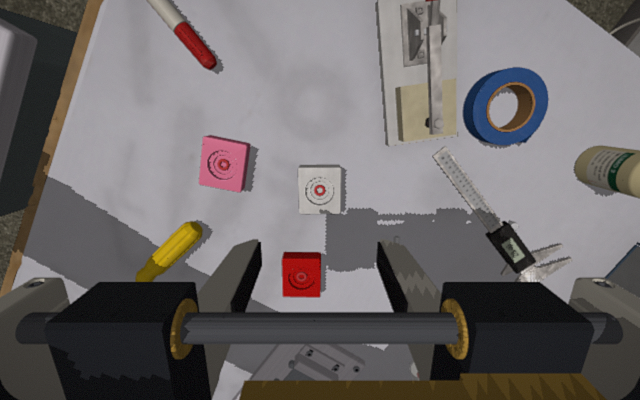

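Measured: the block's top face spans about (299–341, 166–213) against the predicted (297–341, 167–214), so they agree. The red block is clear at (302,274). Descending to grasp.

Emit:
servo_tool(dp=[[-0.002, 0.04, 0], [-0.002, 0.08, 0], [-0.002, 0.11, 0], [-0.002, 0.121, 0], [-0.002, 0.121, 0], [-0.002, 0.121, 0], [-0.002, 0.121, 0], [-0.002, 0.121, 0], [-0.002, 0.121, 0], [-0.002, 0.121, 0]], yaw=[0, 0, 0, 0, 0, 0, 0, 0, 0, 0], jaw=[0.25, 0.25, 0.25, 0.25, 0.25, 0.65, 0.65, 0.65, 0.65, 0.65], force=25)

```text
clock: 4.55
tool_pos: [0.4754, 0.1736, 0.0093]
tcp_rot: [-1.57, -0.001, -1.049]
force: [-0.1, 0.1, 0.4]
width: 0.0347
```

```bash
python3 - <<'E'
from h import *
print(robot.sense()["width"]); a=snap("wrist","w3.png"); s=robot.sense();print(s["width"],s["tool_pos"])
b=robot.grab_frame("side")
o=np.vstack([np.hstack([a[150:330,200:440]]*1),cv2.resize(b[200:290,260:380],(240,180))]);cv2.imwrite("pics/c3.png",cv2.resize(o,None,fx=1.6,fy=1.6)[:,:,::-1])
E
```

```text
0.03474432363277651
0.03378650764708239 [0.47528345 0.17354559 0.0090993 ]
```

View pics/c3.png

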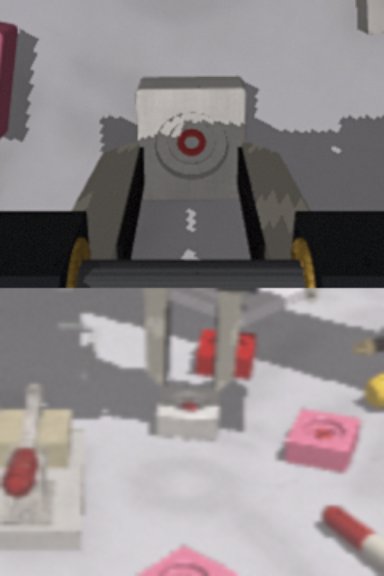

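```bash
python3 - <<'E'
from h import *
import pickle
s,c=pickle.load(open("w2.pkl","rb"))
for d in(0,-.005,-.01,-.019,-.03):
  print(d,[proj("wrist",s["tool_pos"]+Rt(s)@np.array([x,d,z]),c)[0].round(1).tolist() for x in(-.0075,.0075) for z in(-.035,.035)])
s=robot.sense();c=cam("wrist")
for d in(0,-.005,-.01,-.019,-.03):
  print(d,[proj("wrist",s["tool_pos"]+Rt(s)@np.array([x,d,z]),c)[0].round(1).tolist() for x in(-.0075,.0075) for z in(-.017,.017)])
  print("side",d,[proj("side",s["tool_pos"]+Rt(s)@np.array([0,d,z]))[0].round(1).tolist() for z in(-.017,.017)])
print("blk side",proj("side",[.4749,.1738,.018]))
E
```

```text
0 [[267.4, 226.8], [370.9, 226.8], [268.5, 247.0], [369.8, 247.0]]
-0.005 [[266.2, 229.6], [372.1, 229.6], [267.3, 250.3], [371.0, 250.2]]
-0.01 [[264.9, 232.6], [373.4, 232.5], [266.1, 253.6], [372.2, 253.6]]
-0.019 [[262.4, 238.2], [375.9, 238.2], [263.7, 260.1], [374.6, 260.1]]
-0.03 [[259.0, 246.0], [379.3, 245.9], [260.5, 268.9], [377.9, 268.9]]
0 [[294.0, 226.8], [344.3, 226.8], [294.5, 247.0], [343.7, 247.0]]
side 0 [[325.5, 238.3], [311.1, 237.2]]
-0.005 [[293.4, 229.6], [344.9, 229.6], [294.0, 250.3], [344.3, 250.2]]
side -0.005 [[325.6, 236.4], [311.2, 235.3]]
-0.01 [[292.8, 232.6], [345.5, 232.6], [293.4, 253.6], [344.9, 253.6]]
side -0.01 [[325.7, 234.5], [311.2, 233.4]]
-0.019 [[291.6, 238.3], [346.7, 238.2], [292.2, 260.1], [346.1, 260.1]]
side -0.019 [[325.8, 231.0], [311.3, 230.0]]
-0.03 [[290.0, 246.0], [348.4, 245.9], [290.7, 268.9], [347.7, 268.9]]
side -0.03 [[326.0, 226.8], [311.4, 225.8]]
blk side [[318.47445148 234.41002591]]
```

The fingertips sit noticeably behind the nominal TCP when open, so the fingers closed above the block without touching it. I'll open and go lower in small steps, watching the force.

Emit:
servo_tool(dp=[[0, 0, 0], [0, 0, 0], [0, 0, 0], [0, 0, 0], [0, 0.004, 0], [0, 0.007, 0], [0, 0.01, 0], [0, 0.012, 0], [0, 0.012, 0]], yaw=[0, 0, 0, 0, 0, 0, 0, 0, 0], jaw=[0.25, 0.25, 0.25, 0.25, 0.25, 0.25, 0.25, 0.25, 0.25])

```text
clock: 5.55
tool_pos: [0.475, 0.1736, -0.0034]
tcp_rot: [-1.571, -0.001, -1.048]
force: [0.2, 0.3, -0.4]
width: 0.0699
```

```bash
python3 - <<'E'
from h import *
s=robot.sense();print(s["tool_pos"],s["width"],s["force"])
b=snap("side","s4.png");a=snap("wrist","w4.png")
x=cv2.resize(b[195:265,270:370],None,fx=5.6,fy=5.6,interpolation=cv2.INTER_CUBIC)
y=cv2.resize(a[170:310,230:410],None,fx=3,fy=2.8,interpolation=cv2.INTER_CUBIC)[:, :500]
o=np.zeros((400,800,3),np.uint8);o[:392,:400]=x[:,:400];o[:392,400:]=y[:392,50:450];cv2.imwrite("pics/c4.png",o[:,:,::-1])
E
```

```text
[ 0.4750183   0.17355138 -0.00337731] 0.06989020467626982 [ 0.20318658  0.2895723  -0.38242337]
```

View pics/c4.png

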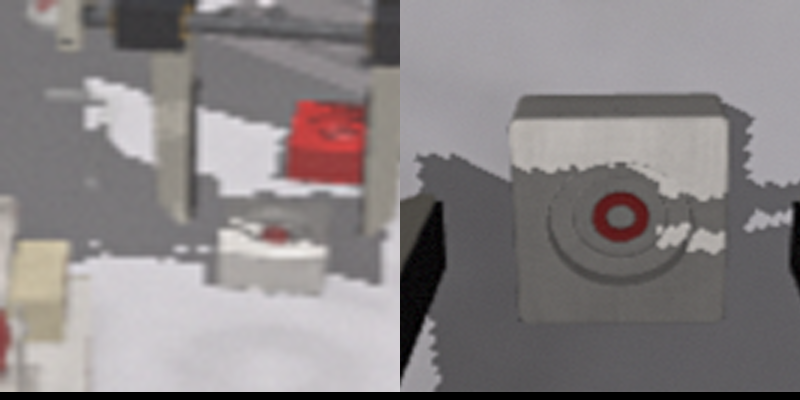

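```bash
python3 - <<'E'
from h import *
s=robot.sense()
for d in(0,-.008,-.012,-.016,-.02,-.024):
  print(d,[proj("side",s["tool_pos"]+Rt(s)@np.array([0,d,z]))[0].round(1).tolist() for z in(.035,.045)],[proj("wrist",s["tool_pos"]+Rt(s)@np.array([-.0075,d,z]))[0].round(1).tolist() for z in(-.035,.035)])
print("wrist tip obs", 230+(445-400+50)/3, 170+202/2.8, 230+(792-350)/3)
E
```

```text
0 [[303.4, 241.2], [299.2, 240.9]] [[267.4, 226.8], [370.9, 226.8]]
-0.008 [[303.5, 238.2], [299.3, 237.9]] [[265.4, 231.4], [372.9, 231.3]]
-0.012 [[303.5, 236.7], [299.3, 236.4]] [[264.4, 233.8], [374.0, 233.7]]
-0.016 [[303.6, 235.2], [299.3, 234.9]] [[263.3, 236.3], [375.1, 236.2]]
-0.02 [[303.6, 233.7], [299.4, 233.4]] [[262.1, 238.9], [376.3, 238.9]]
-0.024 [[303.6, 232.2], [299.4, 231.9]] [[261.0, 241.6], [377.5, 241.6]]
wrist tip obs 261.6666666666667 242.14285714285717 377.33333333333337
```

Emit:
servo_tool(dp=[[0, 0.004, 0], [0, 0.008, 0], [0, 0.01, 0], [0, 0.01, 0], [0, 0.01, 0], [0, 0.01, 0], [0, 0.01, 0], [0, 0.01, 0]], yaw=[0, 0, 0, 0, 0, 0, 0, 0], jaw=[0.25, 0.25, 0.25, 0.65, 0.65, 0.65, 0.65, 0.65], force=25)

```text
clock: 6.45
tool_pos: [0.4752, 0.1736, -0.013]
tcp_rot: [-1.57, -0.001, -1.048]
force: [-0.2, 0.5, 0.2]
width: 0.0437
```

Emit:
servo_tool(dp=[[0, -0.04, 0], [0, -0.08, 0], [0.05, -0.08, 0], [0.1, -0.08, -0.005], [0.15, -0.08, -0.01], [0.2, -0.08, -0.02], [0.25, -0.08, -0.025], [0.2595, -0.08, -0.0254], [0.2595, -0.08, -0.0254], [0.2595, -0.08, -0.0254]], yaw=[0, 0, 0.1, 0.2, 0.3, 0.4, 0.5, 0.606, 0.606, 0.606], jaw=[0.65, 0.65, 0.65, 0.65, 0.65, 0.65, 0.65, 0.65, 0.65, 0.65])

```text
clock: 7.45
tool_pos: [0.582, -0.0629, 0.067]
tcp_rot: [-1.571, 0.0, -1.651]
force: [-0.2, 0.7, -0.8]
width: 0.0438
```

```bash
python3 - <<'E'
from h import *
import pickle
s=robot.sense();c=cam("wrist");a=snap("wrist","w5.png");pickle.dump((s,c),open("w5.pkl","wb"));print(s["tool_pos"],s["tcp_rot"],s["width"],s["clock"],s["q"].round(2))
o=cv2.resize(a[90:290,220:420],None,fx=3,fy=3,interpolation=cv2.INTER_CUBIC);cv2.imwrite("pics/c5.png",o[:,:,::-1])
ps=s["tool_pos"];y=-.083
W=lambda L:[[.5826+np.cos(y)*a-np.sin(y)*b,-.0639+np.sin(y)*a+np.cos(y)*b,z] for a,b,z in L]
print("pred pins crop",((proj("wrist",W([(.02725,.023,.02),(-.02725,.023,.02),(.02725,-.013,.02),(-.02725,-.013,.02)]),c)-[220,90])*3).round().tolist())
h=ps[2]+.013+.018;print("pred blk top crop",((proj("wrist",W([(.022,.025,h),(-.022,.025,h),(-.022,-.025,h),(.022,-.025,h)]),c)-[220,90])*3).round().tolist())
E
```

```text
[ 0.58204185 -0.06290287  0.06703677] [-1.57058381e+00  4.34904098e-04 -1.65070748e+00] 0.043787574348508586 7.45 [ 0.33  0.64 -0.47  2.01  0.5   0.6  -0.56]
pred pins crop [[401.0, 295.0], [200.0, 295.0], [397.0, 419.0], [203.0, 419.0]]
pred blk top crop [[420.0, 389.0], [185.0, 388.0], [193.0, 619.0], [409.0, 619.0]]
```

View pics/c5.png

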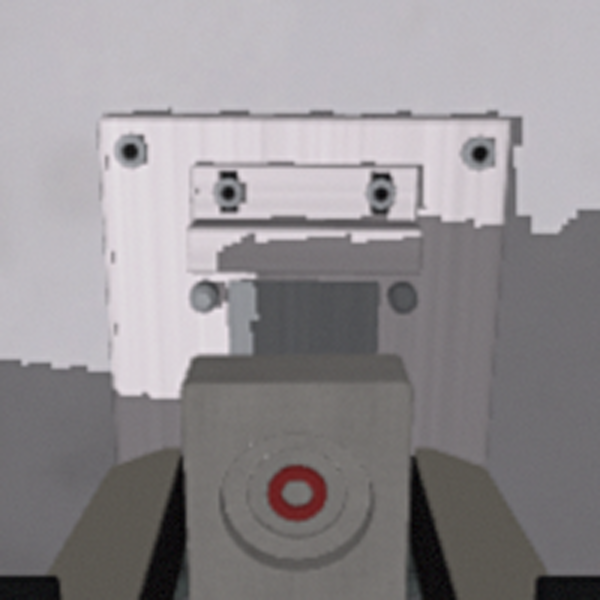

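```bash
python3 - <<'E'
from h import *
import pickle
s,c=pickle.load(open("w5.pkl","rb"))
q=lambda L:np.array(L,float)/3+[220,90]-.33
T=lambda W:(Rt(s).T@(np.array(W)-s["tool_pos"]).T).T.round(4)
print("pins tool",T(unproj("wrist",q([[206,296],[402,297]]),.02,c)))
print("fence face tool",T(unproj("wrist",q([[190,272],[420,272]]),.031,c)))
print("plate end",T(unproj("wrist",q([[130,151],[480,152]]),.012,c)))
h=s["tool_pos"][2]+.031
print("blk front edge tool",T(unproj("wrist",q([[183,382],[412,382]]),h,c)))
E
```

```text
pins tool [[-0.022   0.047  -0.0251]
 [-0.0217  0.0471  0.0278]]
fence face tool [[-0.0312  0.036  -0.0279]
 [-0.0312  0.0361  0.0309]]
plate end [[-0.0598  0.0551 -0.045 ]
 [-0.0595  0.0551  0.0482]]
blk front edge tool [[-0.0256 -0.031  -0.0218]
 [-0.0256 -0.031   0.021 ]]
```

Pins' mid-line is +1.4 mm in tool z and +1 mm in x; the block sits at −0.4 mm. I'll correct and lower in.

Emit:
servo_tool(dp=[[0.0015, 0, 0.0018], [0.0015, 0.02, 0.0018], [0.0015, 0.038, 0.0018], [0.0015, 0.05, 0.0018], [0.0015, 0.056, 0.0018], [0.0015, 0.059, 0.0018], [0.0015, 0.062, 0.0018], [0.0015, 0.064, 0.0018], [0.0015, 0.0655, 0.0018], [0.0015, 0.0655, 0.0018]], yaw=[0, 0, 0, 0, 0, 0, 0, 0, 0, 0], jaw=[0.65, 0.65, 0.65, 0.65, 0.65, 0.65, 0.65, 0.65, 0.65, 0.65])

```text
clock: 8.5
tool_pos: [0.5837, -0.0638, 0.0017]
tcp_rot: [-1.57, 0.001, -1.65]
force: [1.1, 0.6, -1.6]
width: 0.0438
```

Emit:
servo_tool(dp=[[0, 0.0005, 0], [0, 0.0005, 0], [0, 0.0005, 0], [0, 0.0005, 0], [0, -0.02, 0], [0, -0.05, 0], [0, -0.09, 0], [0, -0.09, 0]], yaw=[0, 0, 0, 0, 0, 0, 0, 0], jaw=[0.45, 0.35, 0.3, 0.3, 0.3, 0.3, 0.3, 0.3])

```text
clock: 9.3
tool_pos: [0.5863, -0.0637, 0.0961]
tcp_rot: [-1.564, 0.001, -1.65]
force: [1.4, -0.9, 0.1]
width: 0.0649
```

```bash
python3 - <<'E'
from h import *
import pickle
s=robot.sense();c=cam("wrist");a=snap("wrist","w6.png");pickle.dump((s,c),open("w6.pkl","wb"));print(s["tool_pos"],s["tcp_rot"],s["width"],s["clock"],s["q"].round(2))
o=cv2.resize(a[100:340,200:440],None,fx=2.5,fy=2.5,interpolation=cv2.INTER_CUBIC);cv2.imwrite("pics/c6.png",o[:,:,::-1])
E
```

```text
[ 0.58628826 -0.06366221  0.09612525] [-1.56363997e+00  8.81568590e-04 -1.64982003e+00] 0.06486213576332843 9.3 [ 0.36  0.61 -0.51  1.98  0.47  0.66 -0.53]
```

View pics/c6.png

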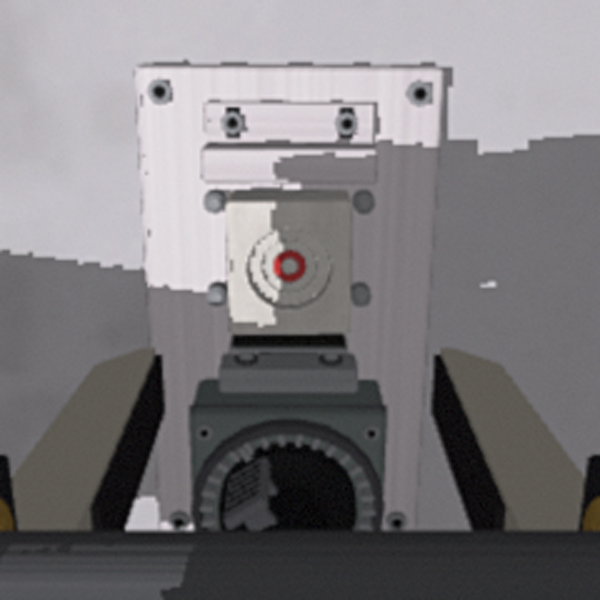

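The block sits level, centred between the four pins (pins at (216,200), (364,200), (217,294), (361,294); block mid-column 289). Now I move over the knob and turn the gripper so it opens along the fixture's y.

Emit:
servo_tool(dp=[[0, -0.009, 0], [0.02, -0.009, 0], [0.04, -0.009, 0], [0.06, -0.009, -0.003], [0.087, -0.009, -0.003], [0.087, -0.009, -0.003], [0.087, -0.009, -0.003], [0.087, -0.009, -0.003], [0.087, -0.009, -0.003], [0.087, -0.009, -0.003], [0.087, -0.009, -0.003], [0.087, -0.009, -0.003]], yaw=[-0.14, -0.28, -0.42, -0.56, -0.7, -0.84, -0.98, -1.12, -1.26, -1.4, -1.54, -1.567], jaw=[0.1, 0, 0, 0, 0, 0, 0, 0, 0, 0, 0, 0])

```text
clock: 10.55
tool_pos: [0.5746, -0.1505, 0.1016]
tcp_rot: [-1.569, -0.003, -0.08]
force: [-0.3, 0.1, -0.1]
width: 0.0928
```

```bash
python3 - <<'E'
from h import *
import pickle
s=robot.sense();c=cam("wrist");a=snap("wrist","w7.png");pickle.dump((s,c),open("w7.pkl","wb"));print(s["tool_pos"],s["tcp_rot"],s["width"],s["clock"],s["q"].round(2))
o=cv2.resize(a[110:310,220:420],None,fx=3,fy=3,interpolation=cv2.INTER_CUBIC);cv2.imwrite("pics/c7.png",o[:,:,::-1])
k=[.5763,-.1501]
print("pred: cap c, ring c crop",((proj("wrist",[k+[.086],k+[.051]],c)-[220,110])*3+.5).round(1).tolist())
E
```

```text
[ 0.57457401 -0.15053713  0.10156039] [-1.56918196 -0.00311152 -0.08033032] 0.09283558636647148 10.55 [ 0.76  0.73 -0.94  1.95  0.78  0.87  0.89]
pred: cap c, ring c crop [[298.4, 361.9], [298.0, 313.9]]
```

View pics/c7.png

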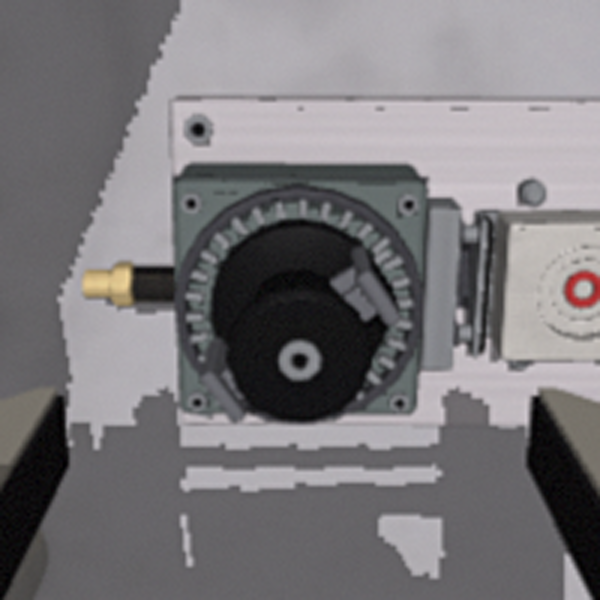

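```bash
python3 - <<'E'
from h import *
import pickle
s,c=pickle.load(open("w7.pkl","rb"));k=np.array([.5763,-.1501])
im=cv2.imread("pics/c7.png");o=[]
def seg(th,sg,z):
    n=np.array([np.cos(th),np.sin(th)])*sg;t=np.array([-n[1],n[0]])
    return np.array([np.r_[k+.026*n+e*t,z] for e in(-.008,.008)])
for dg in(10,20,30,40):
    th=-.083+np.pi/2+np.radians(dg);j=im.copy()
    for sg in(1,-1):
        P=np.r_[seg(th,sg,.054),seg(th,sg,.080)[::-1]]
        uv=((proj("wrist",P,c)-[220,110])*3+.5);cv2.polylines(j,[np.round(uv).astype(int)],True,(0,255,0),1);print(dg,sg,uv.round().tolist())
    cv2.putText(j,str(dg),(160,240),0,1,(0,0,255),2);o.append(cv2.resize(j[230:440,150:430],(400,300),interpolation=cv2.INTER_AREA) if 0 else cv2.resize(j[230:440,150:430],(400,300)))
cv2.imwrite("pics/c8.png",np.vstack([np.hstack(o[:2]),np.hstack(o[2:])]))
E
```

```text
10 1 [[394.0, 329.0], [386.0, 275.0], [396.0, 306.0], [405.0, 365.0]]
10 -1 [[201.0, 306.0], [212.0, 359.0], [203.0, 398.0], [190.0, 340.0]]
20 1 [[396.0, 313.0], [378.0, 261.0], [387.0, 291.0], [407.0, 348.0]]
20 -1 [[201.0, 322.0], [221.0, 372.0], [214.0, 412.0], [190.0, 358.0]]
30 1 [[394.0, 297.0], [366.0, 249.0], [374.0, 277.0], [405.0, 330.0]]
30 -1 [[203.0, 338.0], [233.0, 383.0], [226.0, 424.0], [194.0, 375.0]]
40 1 [[389.0, 281.0], [353.0, 238.0], [359.0, 266.0], [400.0, 313.0]]
40 -1 [[209.0, 353.0], [246.0, 393.0], [241.0, 435.0], [200.0, 391.0]]
```

View pics/c8.png

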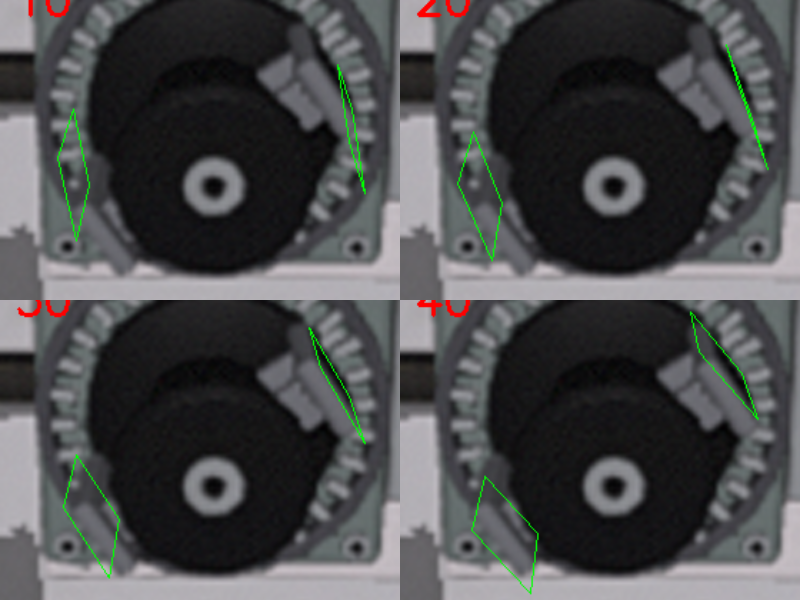

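The cap is at (299,361) against predicted (298,362), so the knob axis is confirmed. The tabs stand about 30° counter-clockwise of the fixture's y, so I turn the gripper by −0.527 and descend.

Emit:
servo_tool(dp=[[0.0017, 0, 0.0005], [0.0017, 0, 0.0005], [0.0017, 0, 0.0005], [0.0017, 0, 0.0005], [0.0017, 0.02, 0.0005], [0.0017, 0.04, 0.0005], [0.0017, 0.05, 0.0005], [0.0017, 0.055, 0.0005], [0.0017, 0.059, 0.0005], [0.0017, 0.0616, 0.0005], [0.0017, 0.0616, 0.0005]], yaw=[-0.14, -0.28, -0.42, -0.527, -0.527, -0.527, -0.527, -0.527, -0.527, -0.527, -0.527], jaw=[0, 0, 0, 0, 0, 0, 0, 0, 0, 0, 0])

```text
clock: 11.7
tool_pos: [0.5768, -0.15, 0.0403]
tcp_rot: [-1.571, -0.004, 0.444]
force: [-0.1, -0.4, 0.3]
width: 0.0928
```

Emit:
servo_tool(dp=[[-0.0005, 0, 0], [-0.0005, 0, 0], [-0.0005, 0, 0], [-0.0005, 0, 0], [-0.0005, 0, 0], [-0.0005, 0, 0], [-0.0005, 0, 0], [-0.0005, 0, 0]], yaw=[0, 0, 0, 0, 0, 0, 0, 0], jaw=[0.3, 0.45, 0.62, 0.62, 0.62, 0.62, 0.62, 0.62], force=20)

```text
clock: 12.5
tool_pos: [0.5763, -0.1501, 0.0406]
tcp_rot: [-1.571, -0.004, 0.444]
force: [-1.8, 0.4, 4.1]
width: 0.039
```

```bash
python3 - <<'E'
from h import *
s=robot.sense()
for k in("tool_pos","tcp_rot","width","force","ft_torque","clock","q"):print(k,np.round(s[k],4))
E
```

```text
tool_pos [ 0.5763 -0.1501  0.0406]
tcp_rot [-1.5712 -0.0039  0.4439]
width 0.039
force [-1.7826  0.4152  4.0616]
ft_torque [ 0.2146  0.1861 -0.1312]
clock 12.5
q [ 0.7727  0.8597 -0.9864  1.9824  0.9745  0.8672  1.2503]
```

Both tabs are fully in (width 39 mm). Now I turn in steps and watch the torque.

Emit:
servo_tool(dp=[[0, 0, 0], [0, 0, 0], [0, 0, 0], [0, 0, 0], [0, 0, 0], [0, 0, 0]], yaw=[0.06, 0.12, 0.18, 0.24, 0.25, 0.25], jaw=[0.62, 0.62, 0.62, 0.62, 0.62, 0.62])

```text
clock: 13.1
tool_pos: [0.5762, -0.1501, 0.0406]
tcp_rot: [-1.571, -0.004, 0.195]
force: [-0.8, 0.2, 1.0]
width: 0.0386
```

```bash
cat > r.py <<'E'
from h import *
s=robot.sense();y=.4439-s["tcp_rot"][2]
print("turned",round(y,4),"pos",s["tool_pos"].round(4),"w",round(s["width"],4),"F",s["force"].round(2),"T",s["ft_torque"].round(3),"t",s["clock"],"q7",s["q"][6].round(2),"eff",s["effort"][[0,4,6]].round(3))
E
python3 r.py
```

```text
turned 0.2486 pos [ 0.5762 -0.1501  0.0406] w 0.0386 F [-0.81  0.23  1.  ] T [ 0.019  0.055 -0.006] t 13.1 q7 1.03 eff [-0.234  0.069 -0.212]
```

Emit:
servo_tool(dp=[[0, 0, 0], [0, 0, 0], [0, 0, 0], [0, 0, 0], [0, 0, 0]], yaw=[0.05, 0.1, 0.15, 0.17, 0.17], jaw=[0.62, 0.62, 0.62, 0.62, 0.62])

```text
clock: 13.6
tool_pos: [0.5763, -0.1501, 0.0406]
tcp_rot: [-1.57, -0.004, 0.026]
force: [0.1, -0.6, 1.1]
width: 0.0387
```

```bash
python3 r.py
```

```text
turned 0.4175 pos [ 0.5763 -0.1501  0.0406] w 0.0387 F [ 0.13 -0.57  1.1 ] T [ 0.027  0.025 -0.001] t 13.6 q7 0.89 eff [-0.179  0.026 -0.281]
```

Emit:
servo_tool(dp=[[0, 0, 0], [0, 0, 0], [0, 0, 0], [0, 0, 0]], yaw=[0.05, 0.1, 0.1, 0.1], jaw=[0.62, 0.62, 0.62, 0.62])

```text
clock: 14.0
tool_pos: [0.5762, -0.1501, 0.0406]
tcp_rot: [-1.57, -0.003, -0.071]
force: [-0.7, 0.7, 2.8]
width: 0.0386
```

```bash
python3 r.py
```

```text
turned 0.5152 pos [ 0.5762 -0.1501  0.0406] w 0.0386 F [-0.68  0.73  2.76] T [-0.001  0.022 -0.001] t 14.0 q7 0.8 eff [-0.255  0.065 -0.048]
```

Emit:
servo_tool(dp=[[0, 0, 0], [0, 0, 0], [0, 0, 0]], yaw=[0.05, 0.08, 0.08], jaw=[0.62, 0.62, 0.62])

```text
clock: 14.3
tool_pos: [0.5762, -0.1501, 0.0406]
tcp_rot: [-1.569, -0.003, -0.151]
force: [-1.2, 0.4, 1.4]
width: 0.0384
```

```bash
python3 r.py
```

```text
turned 0.5948 pos [ 0.5762 -0.1501  0.0406] w 0.0384 F [-1.22  0.43  1.43] T [ 0.03  -0.002  0.009] t 14.3 q7 0.73 eff [-0.12   0.018 -0.354]
```

Emit:
servo_tool(dp=[[0, 0, 0], [0, 0, 0], [0, 0, 0]], yaw=[0.04, 0.07, 0.07], jaw=[0.62, 0.62, 0.62])

```text
clock: 14.6
tool_pos: [0.5763, -0.1501, 0.0406]
tcp_rot: [-1.569, -0.003, -0.221]
force: [-0.8, 0.2, 1.3]
width: 0.0388
```

```bash
python3 r.py
```

```text
turned 0.6646 pos [ 0.5763 -0.1501  0.0406] w 0.0388 F [-0.81  0.17  1.29] T [0.012 0.038 0.034] t 14.6 q7 0.67 eff [-0.128  0.01  -0.342]
```

Emit:
servo_tool(dp=[[0, 0, 0], [0, 0, 0], [0, 0, 0]], yaw=[0.04, 0.07, 0.07], jaw=[0.62, 0.62, 0.62])

```text
clock: 14.9
tool_pos: [0.5762, -0.1501, 0.0406]
tcp_rot: [-1.569, -0.003, -0.291]
force: [-0.3, 0.8, 2.0]
width: 0.0386
```

```bash
python3 r.py
```

```text
turned 0.7345 pos [ 0.5762 -0.1501  0.0406] w 0.0386 F [-0.35  0.79  2.03] T [-0.038  0.009  0.08 ] t 14.9 q7 0.61 eff [-0.084 -0.07  -0.427]
```

Emit:
servo_tool(dp=[[0, 0, 0], [0, 0, 0], [0, 0, 0]], yaw=[0.03, 0.05, 0.05], jaw=[0.62, 0.62, 0.62])

```text
clock: 15.2
tool_pos: [0.5763, -0.1502, 0.0406]
tcp_rot: [-1.569, -0.003, -0.341]
force: [-0.6, 0.3, 1.2]
width: 0.0385
```

```bash
python3 r.py
```

```text
turned 0.7851 pos [ 0.5763 -0.1502  0.0406] w 0.0385 F [-0.61  0.26  1.23] T [-0.025  0.051  0.119] t 15.2 q7 0.57 eff [-0.057 -0.092 -0.359]
```

Emit:
servo_tool(dp=[[0, 0, 0], [0, 0, 0], [0, 0, 0]], yaw=[0.03, 0.05, 0.05], jaw=[0.62, 0.62, 0.62])

```text
clock: 15.5
tool_pos: [0.5762, -0.1502, 0.0406]
tcp_rot: [-1.569, -0.003, -0.392]
force: [-1.3, 0.6, 2.2]
width: 0.0386
```

```bash
python3 r.py
```

```text
turned 0.836 pos [ 0.5762 -0.1502  0.0406] w 0.0386 F [-1.25  0.63  2.2 ] T [-0.053  0.044  0.166] t 15.5 q7 0.53 eff [-0.04  -0.123 -0.39 ]
```

Resistance began near 0.66 rad. At 0.836 rad (notch 4 is 0.838) the torque corresponds to about 9–10 N on the jaw. I release here.

Emit:
servo_tool(dp=[[0, 0, 0], [0, 0, 0], [0, 0, 0], [0, 0, 0], [0, 0, 0], [0, 0, 0], [0, 0, 0]], yaw=[0.003, 0.003, 0.003, 0.003, 0.003, 0.003, 0.003], jaw=[0.62, 0.5, 0.4, 0.25, 0.2, 0.2, 0.2])

```text
clock: 16.2
tool_pos: [0.5763, -0.1502, 0.0406]
tcp_rot: [-1.569, -0.003, -0.395]
force: [0.3, -1.5, -0.2]
width: 0.0743
```

Emit:
servo_tool(dp=[[0, 0, 0], [0, 0, 0], [0, 0, 0], [0, 0, 0], [0, 0, 0], [0, 0, 0], [0, 0, 0], [0, 0, 0]], yaw=[0, 0, 0, 0, 0, 0, 0, 0], jaw=[0.25, 0.3, 0.35, 0.4, 0.45, 0.48, 0.48, 0.48], force=3)

```text
clock: 17.0
tool_pos: [0.5763, -0.1502, 0.0407]
tcp_rot: [-1.569, -0.003, -0.395]
force: [-0.4, 0.3, 1.0]
width: 0.0531
```

```bash
python3 r.py
```

```text
turned 0.8391 pos [ 0.5763 -0.1502  0.0407] w 0.0531 F [-0.42  0.34  1.  ] T [ 0.017 -0.062  0.059] t 17.0 q7 0.53 eff [ 0.013 -0.024 -0.022]
```

A 3 N touch stops at 53 mm, so both tabs are out. Opening and withdrawing.

Emit:
servo_tool(dp=[[0, 0, 0], [0, 0, 0], [0, 0, 0], [0, 0, 0], [0, 0, 0], [0, -0.03, 0], [0, -0.07, 0], [0, -0.1, 0], [-0.03, -0.12, 0.03], [-0.03, -0.12, 0.03], [-0.03, -0.12, 0.03]], yaw=[0, 0, 0, 0, 0, 0, 0, 0, 0, 0, 0], jaw=[0.2, 0.1, 0, 0, 0, 0, 0, 0, 0, 0, 0], force=20)

```text
clock: 18.1
tool_pos: [0.5598, -0.1105, 0.1613]
tcp_rot: [-1.57, -0.005, -0.394]
force: [0.1, 0.1, -0.0]
width: 0.0932
```

```bash
python3 - <<'E'
from h import *
import pickle
def ring(n,f,c,s):
    im=cv2.imread(f);b,g,r=[im[:,:,i].astype(int) for i in range(3)]
    m=((r>90)&(r>1.7*g)&(r>1.7*b)).astype(np.uint8);k,l,st,ce=cv2.connectedComponentsWithStats(m)
    for i in range(1,k):
        if st[i,4]>=6:
            W=unproj("wrist",ce[i][None],.032,c)[0]
            if np.hypot(W[0]-.584,W[1]+.06)<.04: 
                y=-.083;d=W[:2]-[.5835,-.064];print(n,st[i,4],"block from nest (fx,fy) mm",1e3*(np.cos(y)*d[0]+np.sin(y)*d[1]),1e3*(-np.sin(y)*d[0]+np.cos(y)*d[1]))
s,c=pickle.load(open("w6.pkl","rb"));ring("before",'pics/w6.png',c,s)
s,c=pickle.load(open("w7.pkl","rb"));ring("before7",'pics/w7.png',c,s)
s=robot.sense();print(s["tool_pos"],s["width"],s["force"].round(1));c=cam("wrist");snap("wrist","w9.png");ring("after",'pics/w9.png',c,s)
E
```

```text
before 80 block from nest (fx,fy) mm -0.01956139644223955 2.241451498411016
before7 74 block from nest (fx,fy) mm -1.4278144265991477 -0.27285960688589994
[ 0.559757   -0.11045355  0.16133698] 0.09319755182098428 [ 0.1  0.1 -0. ]
after 56 block from nest (fx,fy) mm -1.3362371626700074 6.425263813977339
```

```bash
python3 -c "
from h import *
print(robot.job_done())"
```

```text
the job is handed in; nothing more can be done
None
```

The seal block is clamped in the nest and the job is handed in at about 18 s of the 58 s allowed. `job_done` gives no verdict, so what follows is from my own checks.

- **Block:** I picked the grey aluminium block and set it on the nest floor. A close picture showed it level and centred between the four pins.
- **Knob:** I pinched both tabs fully in (gripper width 39 mm) and turned the knob clockwise. Resistance began at about 0.66 rad. I let go at 0.839 rad, beside the notch at 0.838.
- **Jaw force:** The torque of 0.166 N m works out at roughly 9–10 N on the block. The torque readings scatter by about 0.02 N m, so this is an estimate.
- **Tabs:** A light 3 N touch afterwards stopped at 53 mm (nominal 52 mm), so both tabs had sprung out.
- **Final position:** In the last picture the block had moved about 6.7 mm towards the fence, against about 7.3 mm of measured clearance. Sideways it read −1.3 mm, the same as before clamping and within the ±4 mm allowed. The gripper was open and clear, with no force on it.

- **First grasp:** My first try closed above the block without touching it, because the fingertips sit about 20 mm behind the TCP. I went lower and tried again.
- **Picture limit:** I had used all 12 views, so the final state was checked only by numbers.
- **Disagreement:** The picture taken just after I set the block down disagrees with the later ones by about 2 mm along the fixture, probably because the arm was still moving.

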